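# Push the ornament tray home in the drying cabinet, shut it and start the timer

## Robot

A 7-joint arm with a two-finger parallel gripper is mounted at the origin on the work surface. World frame = base frame: x ahead of the robot, y to its left, z up, the work surface at z = 0. Lengths are in m, angles in rad, forces in N, time in s.
With the tool pointing down it reaches from about 0.425 to 0.875 m from the base axis. Payload 4.7 kg.
Tool frame: the origin (TCP) lies at the very end of the fingers, on their centre line; the grasp point (between the pads) lies 19 mm behind it (ctrl.grip_point_offset is the distance from the TCP to the grasp point, in m); z points along the fingers, y is the line along which they close (so a half turn about z gives the same grasp; the last joint's range is limited). The gripper opens to 87 mm and grips with 3 to 60 N. Pads are 19 mm wide; open, the fingers measure 117 mm over their backs; the gripper's body (75 mm by 190 mm) begins 51 mm behind the grasp point.
Start: joints at [-1.171, 0.321, -0.07, 1.45, 0.023, 1.371, -0.057], TCP at [0.245, 0.602, 0.223] pointing down, gripper open.
Joint ranges: [-2.86, 2.86], [-0.3, 2.09], [-1.38, 1.24], [0.06, 2.45], [-1.56, 4.7], [0.09, 2.05], [-2.69, 2.69]. Speed limits (rad/s): [2.57, 2.57, 3.14, 3.14, 3.14, 3.14, 3.14].

## Interface

Orientations are given as a rotation vector (axis times angle).
In Python, from plant import ctrl, imaging gives the robot as it stands. The module is installed in compiled form; this text tells all that it offers.
- The arm moves only by the shell command python3 -m creep 'ROWS' [FORCE]. ROWS is JSON, a list of rows, each a list of 7 numbers: the shift along the tool's x, y, z scaled (see below), then the turn, a rotation vector about the tool's x, y, z scaled (see below), then the opening, from 0 (shut) to 1 (fully open). A call has 1 to 10 rows; each row shifts and turns the commanded pose from where the row before left it, along the tool's axes as they then stand; what a row does not reach is not made up. The controller multiplies each number of a shift by 300 mm and each number of a turn by 0.1 rad. A row lasts 1/12 s, in which the tool goes at most 41.7 mm and 7.16 degrees, less where a joint would pass 70% of its speed; a pose out of reach is approached as far as the arm can. A call with a number of a shift or a turn outside -1 to 1 is refused whole. A call with a gripper value outside its range is refused whole. The fingers move at their own pace and stop on an object; FORCE is the grip in N (left out, the last holds). Time passes only in rows, so rows that do not move let the fingers close. It gives the time, the measured TCP pose, the force, the opening and the grip force at its end, in the units of the state.
- ctrl.observe(): the state, without advancing time (a new reading comes with each control period).
- imaging.get_image(name): name is "scene" or "top" or "wrist"; returns a dict with "img" (480x640x3 uint8, blue, green, red), "K" (3x3 intrinsics, pixels), "R" (3x3) and "t" (3): a world point X has camera coordinates R X + t. Camera axes: x right, y down, z forward; pixel columns grow to the right and rows downward; lengths in m; the calibration is good to about 2 mm. The wrist camera is an equidistant fisheye: a pixel r from the principal point sees the ray r / f radians off the axis. A picture is of the moment at which its call begins. There is no depth.
- ctrl.close_job(): hands the job in; it is judged then, once.
The state is a dict: "t": time; "joint_positions": joint angles; "dq": joint speeds; "joint_torque": joint torques, N m; "tcp_pos": TCP position; "tcp_rot": TCP orientation; "force": force on the tool from outside, world axes, zero at the start; "moment": the same for the moment, N m; "opening": finger opening in m; "grip_force": force on a finger pad.
Only numpy, scipy, OpenCV 4.12 (cv2) and the standard library are available. Lean on these libraries where they do the work, as an engineer would, in place of code of your own. Each camera call takes 0.05 s, during which the arm holds its last target. There are 200 camera calls.

## Task

The door of the drying cabinet stands ajar because the tray of ornaments sticks out. Pull the door all the way down to its stop, push the tray fully back until it meets its stop, push the door up again until it is fully shut, then press the timer's plunger on top of the cabinet down to its stop and let it spring back. Leave the jars and the mug standing where they are.

Things in the scene. Friction and masses are not known exactly. Their poses are not given: they have to be found in the camera images.
- cabinet: Grey drying cabinet, fixed, 200 deep, 300 wide, 240 mm high. Origin: centre of its front plane at table height; x level into the cabinet, away from the robot, y left, z up. Solid plinth up to z 85; above it a chamber open at the front (y +-140, z 85 to 230 mm, 10 mm clear top plate), which the door covers. Shelf inside at z 145 mm carries the tray..
- door (a joint): Angle of the bottom-hinged steel door: 0 = upright, shut; grows as it swings down to the robot; stop at 1.40, starts 0.5 to 0.7. Panel 290 wide, 150 high from the hinge axis, 14 mm thick, 0.45 kg. Stiff hinge (0.5 N m): stays at any angle, 1 to 7 N at the edge moves it. Black bar handle 110 mm long mid outer face, 125 mm from the hinge, 35 mm off the face, below it when down.
- door_hinge (a point): Middle of the hinge axis, at cabinet x = -8, y = 0, z = 87 mm; the axis runs along the cabinet's y through the middle of the panel's thickness. Turns with the door: z points along the panel to the free edge, x into the cabinet when shut.
- door_edge (a point): Middle of the door's free (upper) edge, 150 mm from the hinge axis, mid thickness; turns with the door.
- tray: Loose wooden tray 140 deep x 160 wide, 0.35 kg, with six white egg ornaments on sticks, 75 mm high in all. Origin: centre of its underside; axes as the cabinet's. Lies on the shelf between guides (3 mm play each side); its front starts 10 to 25 mm outside the cabinet's front plane. A fixed stop behind halts it when its front is 12 mm inside that plane: that is home.
- tray_front (a point): Centre of the outer face of the tray's front board (160 wide x 40 mm high, bare), 20 mm above the tray's underside; the place to push.
- plunger (a joint): Travel of the timer's plunger in m: 0 = up, 0.014 = down on its stop. Spring: about 2 N to start, 9 N at the stop.
- plunger_top (a point): Centre of the top of the plunger's black round head, 40 mm across, on the grey round timer (64 mm across) that stands fixed on the cabinet top. Up, this point is 298 mm above the table; it sinks with the plunger. The timer's place on the cabinet top varies.
- jar_a: Glass jar with green lid, about 68 mm across, 95 mm high, a bystander. Origin: centre of its underside.
- jar_b: Amber glass jar with red lid, about 64 mm across, 80 mm high, a bystander. Origin: centre of its underside.
- mug: White mug, 72 mm across, 85 mm high, a bystander. Origin: centre of its underside.
Not all that is in view belongs to the job. Of the things that look like the tray, the largest one is meant.

How it is judged:
By the outcome, as a careful person would: the job done as asked, in the order asked, and still so for the second after the job is handed in, with the robot touching nothing.
It also fails if it takes over 59 s, if anything falls off the work surface, if the arm or the gripper's body presses on something with over 40 N, if the wrist force passes 120 N, or if a joint passes its speed limit or range.

## Working session

There is one attempt and no reset: what is moved stays moved. The work goes in short steps, Python scripts to look and compute and a shell command to move; the robot and the scene stay as the last step left them, time stands still between calls to the robot, and variables do not carry over. Pictures are saved under pics/ and viewed, at most 10 in all, crops included, and the job is handed in when it is done.

```bash
mkdir -p pics; python3 - <<'E'
from plant import ctrl, imaging
import cv2,numpy as np
np.set_printoptions(precision=4,suppress=True)
for n in ["scene","top"]:
    d=imaging.get_image(n); cv2.imwrite(f"pics/{n}0.png",d["img"]); print(n,d["K"],d["R"],d["t"])
s=ctrl.observe(); print(s)
E
```

```text
scene [[499.8966   0.     323.7679]
 [  0.     499.8966 237.8354]
 [  0.       0.       1.    ]] [[-0.9836 -0.1801 -0.0073]
 [-0.1386  0.7813 -0.6086]
 [ 0.1153 -0.5977 -0.7934]] [0.5564 0.1891 1.1982]
top [[492.5834   0.     318.8076]
 [  0.     492.5834 240.718 ]
 [  0.       0.       1.    ]] [[-0.0053 -0.9999  0.0102]
 [-0.9859  0.0035 -0.1675]
 [ 0.1675 -0.0109 -0.9858]] [0.0002 0.5799 1.2896]
{'t': 0.1, 'joint_positions': array([-1.1709,  0.3218, -0.0701,  1.4516,  0.0226,  1.3708, -0.0569]), 'dq': array([-0.0007, -0.0014, -0.0003, -0.0034,  0.0012, -0.0002,  0.0008]), 'joint_torque': array([ -0.0002, -49.2575,  -0.406 , -31.3399,  -0.0641,   0.0395,
         0.0001]), 'tcp_pos': array([0.2445, 0.6017, 0.2216]), 'tcp_rot': array([-0.6022, -3.0831,  0.0027]), 'force': array([-0.6467,  0.1322,  0.495 ]), 'moment': array([ 0.0257, -0.0055, -0.017 ]), 'grip_force': 0.0, 'opening': 0.08697463942923105}
```

View pics/scene0.png

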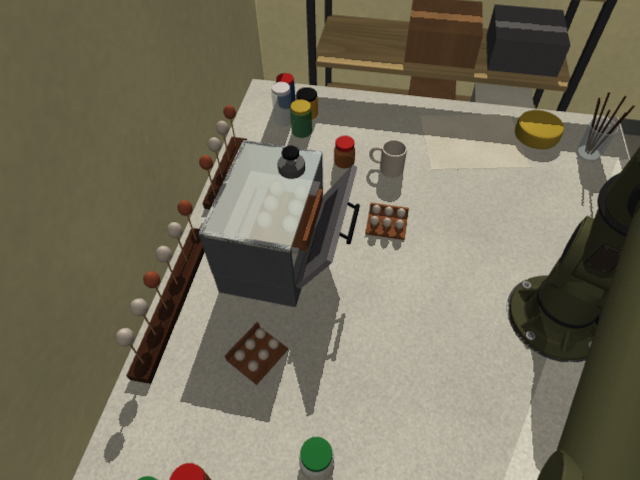

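View pics/top0.png

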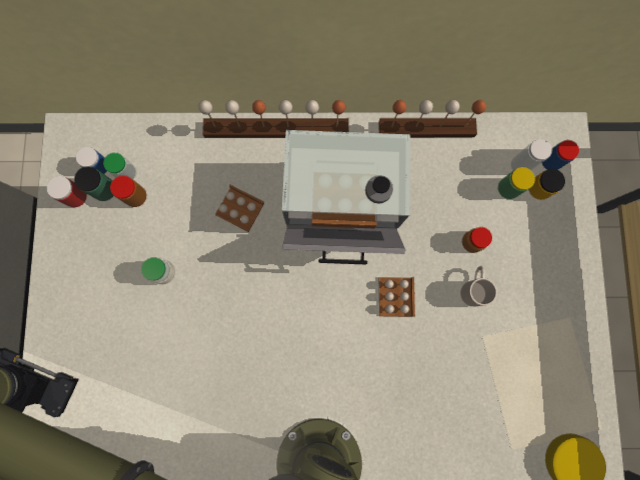

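The tray-like things in the top view are at (343,190) in the cabinet behind the door, (240,208) loose at left, and (396,297) loose in front. The one in the cabinet is the largest and lies on the shelf, so it is the one meant. I'll confirm that in one crop.

```bash
python3 - <<'E'
import cv2,numpy as np
a=cv2.imread("pics/top0.png")[115:275,270:420]; b=cv2.imread("pics/scene0.png")[130:310,190:370]
a=cv2.resize(a,None,fx=3.75*.7,fy=3.75*.7,interpolation=cv2.INTER_CUBIC)
a=cv2.resize(cv2.imread("pics/top0.png")[120:270,272:417],(580//2*0+390,403),interpolation=cv2.INTER_CUBIC)
b=cv2.resize(cv2.imread("pics/scene0.png")[130:310,195:365],(390,413),interpolation=cv2.INTER_CUBIC)[:403]
cv2.imwrite("pics/crop1.png",np.hstack([a,b]))
E
```

```text
(no output)
```

View pics/crop1.png

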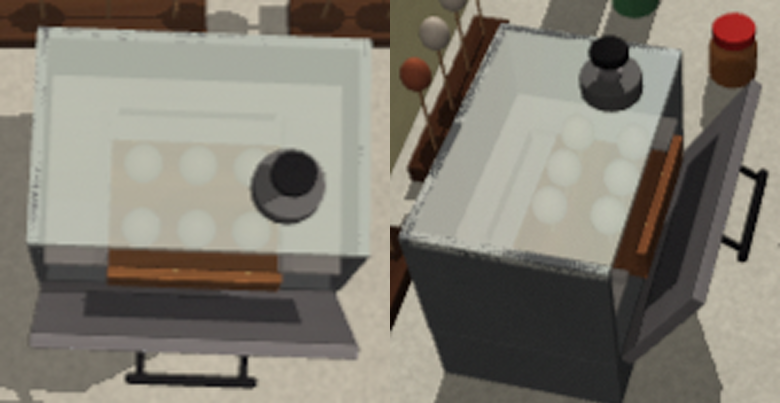

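The crop confirms it: the tray with six eggs is in the cabinet, its front board at crop (195,275), full (344,222). The timer head is at top (381,184) and scene (290,151). The door handle bar runs from top (320,261) to (366,262). Next I fit the poses.

```bash
cat > h.py <<'E'
import numpy as np
from scipy.optimize import least_squares
C={'scene':(499.8966,323.7679,237.8354,np.array([[-.9836,-.1801,-.0073],[-.1386,.7813,-.6086],[.1153,-.5977,-.7934]]),np.array([.5564,.1891,1.1982])),
'top':(492.5834,318.8076,240.718,np.array([[-.0053,-.9999,.0102],[-.9859,.0035,-.1675],[.1675,-.0109,-.9858]]),np.array([.0002,.5799,1.2896]))}
def proj(n,X):
    f,cx,cy,R,t=C[n]; c=R@np.asarray(X)+t; return np.array([cx+f*c[0]/c[2],cy+f*c[1]/c[2]])
def onz(n,p,z):
    f,cx,cy,R,t=C[n]; d=R.T@np.array([(p[0]-cx)/f,(p[1]-cy)/f,1]); o=-R.T@t; return o+d*(z-o[2])/d[2]
def T(p,X): c,s=np.cos(p[2]),np.sin(p[2]); return np.array([p[0]+c*X[0]-s*X[1],p[1]+s*X[0]+c*X[1],X[2]])
E
python3 - <<'E'
from h import *
np.set_printoptions(precision=4,suppress=True)
obs=[('top',(286.5,130.5),(.2,.15)),('top',(408,136),(.2,-.15)),('top',(283,210),(0,.15)),('top',(409.5,215),(0,-.15)),
('scene',(245,142),(.2,-.15)),('scene',(321.4,152.7),(0,-.15)),('scene',(199.4,234.6),(.2,.15)),('scene',(290.9,246.8),(0,.15))]
r=least_squares(lambda p:np.concatenate([proj(n,T(p,(*X,.24)))-np.array(u) for n,u,X in obs]),[.6,0,0],loss='soft_l1')
p=r.x; print(p,r.fun.reshape(-1,2))
tm=onz('top',(381.3,184.3),.298); ts=onz('scene',(290,151),.298); print('plunger',tm,ts)
def dr(q,y,l,o=0): # l along panel, o outward
    s,c=np.sin(q),np.cos(q); return T(p,(-.008-l*s-o*c,y,.087+l*c-o*s))
do=[('scene',(355,167),-.145,.15,0),('scene',(330,261.6),.145,.15,0),('top',(320.3,261.3),.055,.125,.042),('top',(365.7,262),-.055,.125,.042)]
q=least_squares(lambda q:np.concatenate([proj(n,dr(q[0],y,l,o))-np.array(u) for n,u,y,l,o in do]),[.6])
print('door',q.x,q.fun.reshape(-1,2)); q=q.x[0]
print('edge',dr(q,0,.15),'handle',dr(q,0,.125,.035),'open edge',dr(1.4,0,.15),'opn handle',dr(1.4,0,.125,.042))
for n,u,z in [('jar_a',(155,269),.095),('jar_b',(480,238),.08),('mug',(482,291),.085),('decoy',(396,297),.03)]: print(n,onz('top',u,z))
c,s=np.cos(p[2]),np.sin(p[2])
for X in ((110,222),(108,0)):pass
# tray front top edge z=.185 crop (108,275)-(280,283)
for cp in((108,275),(280,283)):
    w=onz('top',(272+cp[0]/2.69,120+cp[1]/2.69),.185)-np.array([p[0],p[1],0]); print('trayfront cab',c*w[0]+s*w[1],-s*w[0]+c*w[1])
E
```

```text
[ 0.6118 -0.064  -0.0358] [[-1.0196  0.1897]
 [ 1.5837 -1.2257]
 [-1.0893  1.5111]
 [ 0.1181  0.6116]
 [-1.7839 -2.0536]
 [ 0.9759 -1.1646]
 [-0.3676 -0.8722]
 [-0.174   3.0177]]
plunger [ 0.6659 -0.141   0.298 ] [ 0.6665 -0.1414  0.298 ]
door [0.5198] [[ 0.3064 -2.1693]
 [ 0.461  -0.4552]
 [ 0.343   0.0822]
 [-0.0428  0.8058]]
edge [ 0.5294 -0.061   0.2172] handle [ 0.5114 -0.0604  0.1781] open edge [ 0.4561 -0.0584  0.1125] opn handle [ 0.4736 -0.059   0.0669]
jar_a [0.4993 0.4225 0.095 ]
jar_b [ 0.5805 -0.4316  0.08  ]
mug [ 0.4393 -0.4267  0.085 ]
decoy [ 0.4278 -0.2108  0.03  ]
trayfront cab -0.011830637201290886 0.07882562127093865
trayfront cab -0.014154294329684507 -0.07817247579667588
```

```bash
cat > go.py <<'E'
# python3 go.py x y z yaw tilt : remaining shift (tool axes, units) and turn (tool axes, units); tilt>0 points fingers forward
import sys,numpy as np
from plant import ctrl
from scipy.spatial.transform import Rotation as Ro
np.set_printoptions(precision=3,suppress=True)
s=ctrl.observe(); R=Ro.from_rotvec(s['tcp_rot'])
a=[float(v) for v in sys.argv[1:]]
G=Ro.from_euler('z',a[3])*Ro.from_euler('y',-a[4])*Ro.from_matrix([[-1,0,0],[0,1,0],[0,0,-1]])
d=np.array(a[:3])-s['tcp_pos']
print('t',round(s['t'],2),'pos',s['tcp_pos'],'F',s['force'],'q',s['joint_positions'])
print('shift now',R.inv().apply(d)/.3,'turn',(R.inv()*G).as_rotvec()/.1,'shift in goal axes',G.inv().apply(d)/.3,'|d|mm',np.linalg.norm(d)*1e3)
print('toolx',R.apply([1,0,0]),'tooly',R.apply([0,1,0]),'toolz',R.apply([0,0,1]))
E
python3 go.py .572 -.062 .33 -.036 0
```

```text
t 0.1 pos [0.244 0.602 0.222] F [-0.647  0.132  0.495] q [-1.171  0.322 -0.07   1.452  0.023  1.371 -0.057]
shift now [-1.844 -1.64  -0.358] turn [-0.017 -0.002 -3.498] shift in goal axes [-1.171 -2.172 -0.361] |d|mm 748.0565394286049
toolx [-0.926  0.376 -0.   ] tooly [ 0.376  0.926 -0.002] toolz [-0.001 -0.002 -1.   ]
```

```bash
python3 -m creep '[[0,0,-0.09,0,0,-0.875,0],[0,0,-0.09,0,0,-0.875,0],[0,0,-0.09,0,0,-0.875,0],[0,0,-0.09,0,0,-0.875,0]]' 10; python3 -m creep '[[-0.058,-0.108,0,0,0,0,0],[-0.058,-0.108,0,0,0,0,0],[-0.058,-0.108,0,0,0,0,0],[-0.058,-0.108,0,0,0,0,0],[-0.058,-0.108,0,0,0,0,0],[-0.058,-0.108,0,0,0,0,0],[-0.058,-0.108,0,0,0,0,0],[-0.058,-0.108,0,0,0,0,0],[-0.058,-0.108,0,0,0,0,0],[-0.058,-0.108,0,0,0,0,0]]';python3 -m creep '[[-0.058,-0.108,0,0,0,0,0],[-0.058,-0.108,0,0,0,0,0],[-0.058,-0.108,0,0,0,0,0],[-0.058,-0.108,0,0,0,0,0],[-0.058,-0.108,0,0,0,0,0],[-0.058,-0.108,0,0,0,0,0],[-0.058,-0.108,0,0,0,0,0],[-0.058,-0.108,0,0,0,0,0]]';  python3 go.py .572 -.062 .33 -.036 0
```

```text
t: 0.43
tcp_pos: [0.2445, 0.6018, 0.3311]
tcp_rot: [-0.049, -3.141, 0.002]
force: [-0.1, 0.6, -0.2]
opening: 0.0677
grip_force: 0.0
t: 1.27
tcp_pos: [0.4072, 0.2703, 0.3303]
tcp_rot: [-0.056, -3.141, 0.0]
force: [-0.4, -0.9, 0.1]
opening: 0.0042
grip_force: 0.0
t: 1.93
tcp_pos: [0.537, 0.0065, 0.3304]
tcp_rot: [-0.056, -3.141, -0.0]
force: [0.1, -0.5, -0.5]
opening: 0.0006
grip_force: 0.0
t 1.93 pos [0.537 0.006 0.33 ] F [ 0.087 -0.465 -0.47 ] q [-0.508  0.041  0.465  1.57  -0.019  1.536  1.493]
shift now [-0.125 -0.224  0.001] turn [ 0.002 -0.001  0.004] shift in goal axes [-0.125 -0.224  0.001] |d|mm 76.88887065299421
toolx [-0.999  0.036  0.   ] tooly [0.036 0.999 0.   ] toolz [-0.  0. -1.]
```

```bash
python3 -m creep '[[-0.042,-0.075,0,0,0,0,0],[-0.042,-0.075,0,0,0,0,0],[-0.042,-0.075,0,0,0,0,0],[0,0,0,0,0,0,0]]'; python3 -m creep '[[0,0,0.08,0,0,0,0],[0,0,0.08,0,0,0,0],[0,0,0.08,0,0,0,0],[0,0,0.08,0,0,0,0],[0,0,0.08,0,0,0,0],[0,0,0.08,0,0,0,0]]'; python3 - <<'E'
from plant import imaging
import cv2
i=imaging.get_image('scene')['img'];cv2.imwrite('pics/s1.png',cv2.resize(i[100:320,180:460],None,fx=2.5,fy=2.5))
E
```

```text
t: 2.27
tcp_pos: [0.5727, -0.0669, 0.3298]
tcp_rot: [-0.069, -3.141, 0.006]
force: [-0.7, -0.6, 0.6]
opening: 0.0006
grip_force: 0.0
t: 2.77
tcp_pos: [0.5716, -0.0599, 0.1851]
tcp_rot: [-0.055, -3.141, -0.001]
force: [0.5, -0.1, 0.7]
opening: 0.0009
grip_force: 0.0
```

View pics/s1.png

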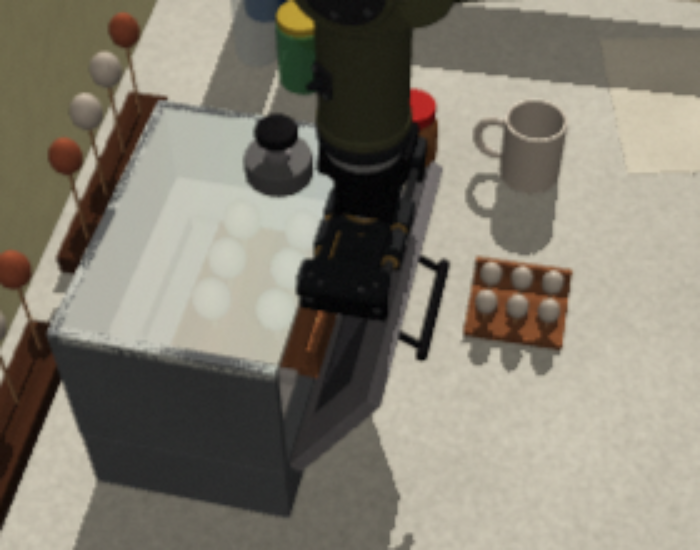

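The fingers sit in the gap between the door and the tray board, at about (345,290) in this crop. Now I pull the door down along the arc.

```bash
python3 -m creep '[[0.028,0,0,0,0,0,0],[0.028,0,0,0,0,0,0],[0.028,0,0,0,0,0,0],[0.028,0,0,0,0,0,0],[0.028,0,0,0,0,0,0]]'; python3 -m creep '[[0.033,0,0.033,0,0,0,0],[0.033,0,0.033,0,0,0,0],[0.017,0,0.033,0,0,0,0],[0.017,0,0.033,0,0,0,0],[0.017,0,0.033,0,0,0,0],[0.017,0,0.033,0,0,0,0]]'; python3 go.py .488 -.059 .112 -.036 0
```

```text
t: 3.23
tcp_pos: [0.5299, -0.0592, 0.1882]
tcp_rot: [0.056, 3.138, 0.001]
force: [2.4, 0.0, -0.0]
opening: 0.0002
grip_force: 1.0
t: 3.73
tcp_pos: [0.4897, -0.0576, 0.1265]
tcp_rot: [0.056, 3.14, 0.0]
force: [1.1, 0.2, 1.1]
opening: 0.0002
grip_force: 0.8
t 3.73 pos [ 0.49  -0.058  0.126] F [1.089 0.153 1.093] q [-0.436  0.055  0.517  1.97  -0.03   1.123  1.629]
shift now [ 0.006 -0.005  0.048] turn [0.002 0.007 0.003] shift in goal axes [ 0.006 -0.005  0.048] |d|mm 14.62639100928229
toolx [-0.999  0.036 -0.001] tooly [0.036 0.999 0.   ] toolz [ 0.001  0.    -1.   ]
```

```bash
python3 -m creep '[[0,0,0.015,0,0,0,0],[0,0,0.015,0,0,0,0],[0,0,0.01,0,0,0,0],[0,0,0,0,0,0,0]]'; python3 -m creep '[[0,0,0.01,0,0,0,0],[0,0,0,0,0,0,0]]';python3 -m creep '[[0,0,0.01,0,0,0,0],[0,0,0,0,0,0,0]]'
```

```text
t: 4.07
tcp_pos: [0.4895, -0.0577, 0.116]
tcp_rot: [-0.056, -3.139, -0.001]
force: [-4.3, -0.2, 8.4]
opening: 0.0003
grip_force: 3.6
t: 4.23
tcp_pos: [0.4898, -0.0577, 0.1155]
tcp_rot: [-0.057, -3.139, -0.002]
force: [-11.5, 0.5, 27.0]
opening: 0.0004
grip_force: 12.6
t: 4.4
tcp_pos: [0.4898, -0.0577, 0.1152]
tcp_rot: [-0.057, -3.138, -0.004]
force: [-19.5, 0.9, 46.3]
opening: 0.0003
grip_force: 21.4
```

The force climbs with no more travel, so the door is on its stop. Back off, then tilt the tool for the tray push.

```bash
python3 -m creep '[[0,0,-0.05,0,0,0,0],[0,0,-0.1,0,0,0,0],[0,0,-0.12,0,0,0,0],[0,0,-0.12,0,0,0,0],[0,0,0,0,0,0,0]]'; python3 go.py .56 -.0622 .168 -.036 1.0
```

```text
t: 4.82
tcp_pos: [0.4942, -0.0581, 0.2331]
tcp_rot: [0.056, 3.129, 0.002]
force: [1.7, 0.1, 0.7]
opening: 0.0008
grip_force: 0.0
t 4.82 pos [ 0.494 -0.058  0.233] F [1.724 0.062 0.669] q [-0.451 -0.037  0.508  1.829  0.017  1.333  1.587]
shift now [-0.217 -0.006  0.22 ] turn [ 0.011 -9.883 -0.006] shift in goal axes [ 0.064 -0.006  0.302] |d|mm 92.64648765389485
toolx [-0.999  0.036 -0.012] tooly [0.036 0.999 0.001] toolz [ 0.012  0.001 -1.   ]
```

```bash
python3 -m creep '[[0,0,0,0,-0.99,0,0],[0,0,0,0,-0.99,0,0],[0,0,0,0,-0.99,0,0],[0,0,0,0,-0.99,0,0],[0,0,0,0,-0.99,0,0],[0,0,0,0,-0.99,0,0],[0,0,0,0,-0.99,0,0],[0,0,0,0,-0.99,0,0],[0,0,0,0,-0.99,0,0],[0,0,0,0,-0.99,0,0]]'; python3 -m creep '[[0,0,0,0,0,0,0],[0,0,0,0,0,0,0]]'; python3 go.py .56 -.0622 .168 -.036 1.0
```

```text
t: 5.65
tcp_pos: [0.5376, -0.0529, 0.2113]
tcp_rot: [0.027, 2.567, 0.046]
force: [-0.6, 1.8, 0.2]
opening: 0.0005
grip_force: 0.0
t: 5.82
tcp_pos: [0.5352, -0.0549, 0.2094]
tcp_rot: [0.031, 2.576, 0.035]
force: [0.1, 0.9, -0.5]
opening: 0.0004
grip_force: 0.0
t 5.82 pos [ 0.535 -0.055  0.209] F [ 0.066  0.903 -0.471] q [ 0.314 -0.3   -0.176  2.218 -0.226  0.67   1.815]
shift now [ 0.003 -0.028  0.16 ] turn [ 0.374 -4.35  -0.072] shift in goal axes [ 0.071 -0.021  0.145] |d|mm 48.795577543126036
toolx [-0.844  0.029 -0.535] tooly [0.015 0.999 0.031] toolz [ 0.536  0.018 -0.844]
```

```bash
python3 -m creep '[[0,-0.01,0.04,0,0,0,0],[0,-0.01,0.04,0,0,0,0],[0,-0.01,0.04,0,0,0,0],[0,0,0.03,0,0,0,0]]'; python3 -m creep '[[0,0,0,0.05,-0.8,0,0],[0,0,0,0.05,-0.8,0,0],[0,0,0,0.05,-0.8,0,0],[0,0,0,0.05,-0.8,0,0],[0,0,0,0,-0.8,0,0],[0,0,0,0,0,0,0]]'; python3 go.py .585 -.063 .168 -.036 .9
```

```text
t: 6.15
tcp_pos: [0.5608, -0.0639, 0.1725]
tcp_rot: [0.031, 2.573, 0.033]
force: [0.3, 0.1, 0.9]
opening: 0.0005
grip_force: 0.0
t: 6.65
tcp_pos: [0.5646, -0.0567, 0.1769]
tcp_rot: [0.031, 2.291, 0.026]
force: [0.1, -0.2, 0.0]
opening: 0.0002
grip_force: 0.0
t 6.65 pos [ 0.565 -0.057  0.177] F [ 0.123 -0.19   0.025] q [ 0.338 -0.299 -0.197  2.435 -0.823  0.218  2.407]
shift now [-0.023 -0.021  0.07 ] turn [ 0.357 -0.501 -0.078] shift in goal axes [-0.019 -0.019  0.072] |d|mm 23.11132326486365
toolx [-0.659  0.031 -0.751] tooly [0.014 0.999 0.029] toolz [ 0.752  0.009 -0.66 ]
```

```bash
python3 -m creep '[[-0.008,-0.007,0.023,0,0,0,0],[-0.008,-0.007,0.023,0,0,0,0],[-0.008,-0.007,0.023,0,0,0,0],[0,0,0,0,0,0,0]]'; python3 -m creep '[[-0.011,0,0.0125,0,0,0,0],[-0.011,0,0.0125,0,0,0,0],[-0.011,0,0.0125,0,0,0,0],[-0.011,0,0.0125,0,0,0,0]]'; python3 -m creep '[[-0.011,0,0.0125,0,0,0,0],[-0.011,0,0.0125,0,0,0,0],[0,0,0,0,0,0,0]]'; python3 go.py .618 -.0642 .168 -.036 .85
```

```text
t: 6.98
tcp_pos: [0.5862, -0.0655, 0.1686]
tcp_rot: [0.032, 2.292, 0.023]
force: [-0.3, -0.2, -0.4]
opening: 0.0005
grip_force: 0.0
t: 7.32
tcp_pos: [0.6049, -0.0645, 0.1681]
tcp_rot: [0.031, 2.292, 0.024]
force: [-2.8, -0.7, 0.2]
opening: 0.0003
grip_force: 1.3
t: 7.57
tcp_pos: [0.6157, -0.0647, 0.1687]
tcp_rot: [0.031, 2.291, 0.024]
force: [-0.5, -0.2, -0.2]
opening: 0.0003
grip_force: 0.2
t 7.57 pos [ 0.616 -0.065  0.169] F [-0.532 -0.239 -0.204] q [ 0.266 -0.15  -0.138  2.345 -0.882  0.154  2.487]
shift now [-0.003  0.002  0.007] turn [ 0.343  0.001 -0.064] shift in goal axes [-0.003  0.002  0.007] |d|mm 2.4963574814839578
toolx [-0.659  0.03  -0.751] tooly [0.014 1.    0.027] toolz [ 0.752  0.007 -0.659]
```

```bash
python3 -m creep '[[-0.007,0,0.008,0,0,0,0],[0,0,0,0,0,0,0]]'; python3 -m creep '[[-0.005,0,0.006,0,0,0,0],[0,0,0,0,0,0,0]]'; python3 -m creep '[[-0.005,0,0.006,0,0,0,0],[0,0,0,0,0,0,0]]'
```

```text
t: 7.73
tcp_pos: [0.6183, -0.0648, 0.1686]
tcp_rot: [0.031, 2.291, 0.024]
force: [-0.7, -0.7, -0.4]
opening: 0.0007
grip_force: 0.4
t: 7.9
tcp_pos: [0.6199, -0.0642, 0.1683]
tcp_rot: [0.03, 2.292, 0.025]
force: [-10.6, 1.3, 6.4]
opening: 0.0005
grip_force: 5.6
t: 8.07
tcp_pos: [0.6209, -0.0635, 0.1681]
tcp_rot: [0.029, 2.293, 0.027]
force: [-32.6, 2.7, 18.9]
opening: 0.0006
grip_force: 16.8
```

Firm contact, so the tray is home. Next I retreat, straighten the tool and go to the left of the door, to lift it from the side.

```bash
python3 -m creep '[[0.033,0,-0.038,0,0,0,0],[0.033,0,-0.038,0,0,0,0],[0.033,0,-0.038,0,0,0,0],[0,0,-0.1,0,0,0,0],[0,0,-0.1,0,0,0,0],[0,0,-0.05,0,0,0,0]]'; python3 -m creep '[[0,0,0,-0.04,0.9,0,0],[0,0,0,-0.04,0.9,0,0],[0,0,0,-0.04,0.9,0,0],[0,0,0,-0.04,0.9,0,0],[0,0,0,-0.04,0.9,0,0],[0,0,0,-0.04,0.9,0,0],[0,0,0,-0.04,0.9,0,0],[0,0,0,-0.04,0.9,0,0],[0,0,0,0,0.9,0,0],[0,0,0,0,0.4,0,0]]'; python3 go.py .49 .13 .24 -1.607 0; python3 - <<'E'
from h import *
print(onz('top',(240,208),.03))
E
```

```text
t: 8.57
tcp_pos: [0.5659, -0.0783, 0.1909]
tcp_rot: [0.028, 2.3, 0.035]
force: [-0.4, -1.7, 0.3]
opening: 0.0008
grip_force: 0.0
t: 9.4
tcp_pos: [0.5681, -0.0764, 0.1906]
tcp_rot: [0.014, -3.133, -0.1]
force: [-0.1, 0.5, -0.3]
opening: 0.0006
grip_force: 0.0
t 9.4 pos [ 0.568 -0.076  0.191] F [-0.081  0.505 -0.286] q [ 0.605  0.232 -0.551  1.661  0.059  1.294  1.629]
shift now [ 0.255  0.7   -0.118] turn [ 0.441 -0.571 16.155] shift in goal axes [ 0.678 -0.285 -0.165] |d|mm 226.1698902915945
toolx [-1.    -0.009  0.007] tooly [-0.009  0.998  0.064] toolz [-0.007  0.064 -0.998]
[0.67627777 0.21627163 0.03      ]
```

```bash
python3 -m creep '[[0.04,0.06,-0.05,0.1,0,0,0],[0.04,0.06,-0.03,0.1,0,0,0],[0.034,0.083,-0.02,0.1,0,0,0],[0.034,0.083,-0.02,0.1,0,0,0],[0.034,0.083,0,0,0,0,0],[0.034,0.083,0,0,0,0,0],[0.034,0.083,0,0,0,0,0],[0,0.083,0,0,0,0,0],[0,0.083,0,0,0,0,0]]'; python3 -m creep '[[0,0,0,0,0,1,0],[0,0,0,0,0,1,0],[0,0,0,0,0,1,0],[0,0,0,0,0,1,0],[0,0,0,0,0,1,0],[0,0,0,0,0,1,0],[0,0,0,0,0,1,0],[0,0,0,0,0,1,0]]'; python3 -m creep '[[0,0,0,0,0,1,0],[0,0,0,0,0,1,0],[0,0,0,0,0,1,0],[0,0,0,0,0,1,0],[0,0,0,0,0,1,0],[0,0,0,0,0,1,0],[0,0,0,0,0,1,0],[0,0,0,0,0,1,0]]'; python3 go.py .48 .13 .24 -1.607 1.0
```

```text
t: 10.15
tcp_pos: [0.4892, 0.1327, 0.2342]
tcp_rot: [0.015, -3.138, -0.036]
force: [1.0, -0.0, -0.3]
opening: 0.0005
grip_force: 0.0
t: 10.82
tcp_pos: [0.4897, 0.1316, 0.2339]
tcp_rot: [-1.212, -2.884, -0.032]
force: [0.2, 0.0, -0.0]
opening: 0.0005
grip_force: 0.0
t: 11.48
tcp_pos: [0.4897, 0.1316, 0.2339]
tcp_rot: [-2.234, -2.18, -0.021]
force: [0.8, -0.4, -0.3]
opening: 0.0007
grip_force: 0.0
t 11.48 pos [0.49  0.132 0.234] F [ 0.81  -0.41  -0.304] q [ 0.379  0.042 -0.688  1.763  0.002  1.343 -0.334]
shift now [-0.006 -0.032 -0.02 ] turn [  0.013 -10.237   0.131] shift in goal axes [-0.021 -0.032 -0.005] |d|mm 11.579785154172956
toolx [0.025 0.999 0.024] tooly [ 1.    -0.025 -0.005] toolz [-0.004  0.024 -1.   ]
```

```bash
python3 -m creep '[[0,0,0,0,-1,0,0],[0,0,0,0,-1,0,0],[0,0,0,0,-1,0,0],[0,0,0,0,-1,0,0],[0,0,0,0,-1,0,0],[0,0,0,0,-1,0,0],[0,0,0,0,-1,0,0],[0,0,0,0,-1,0,0],[0,0,0,0,-1,0,0],[0,0,0,0,-1,0,0]]'; python3 -m creep '[[0,0,0,0,-0.5,0,0],[0,0,0,0,0,0,0]]'; python3 go.py .478 .13 .07 -1.607 1.05
```

```text
t: 12.32
tcp_pos: [0.4897, 0.1326, 0.2335]
tcp_rot: [1.647, 1.621, -0.882]
force: [0.4, -0.5, -0.9]
opening: 0.0
grip_force: 0.0
t: 12.48
tcp_pos: [0.4885, 0.1331, 0.2303]
tcp_rot: [1.608, 1.593, -0.921]
force: [-1.2, -0.9, -0.6]
opening: 0.0001
grip_force: 0.0
t 12.48 pos [0.489 0.133 0.23 ] F [-1.162 -0.948 -0.586] q [-0.311  0.566 -0.625  1.565  0.862  2.031 -1.021]
shift now [ 0.453 -0.029  0.285] turn [ 0.12  -0.211  0.2  ] shift in goal axes [ 0.458 -0.035  0.276] |d|mm 160.72121555006933
toolx [-0.001  0.516 -0.857] tooly [ 1.    -0.016 -0.011] toolz [-0.019 -0.856 -0.516]
```

```bash
python3 -m creep '[[0.071,-0.006,0.043,0,0,0,0],[0.071,-0.006,0.043,0,0,0,0],[0.071,-0.006,0.043,0,0,0,0],[0.071,-0.006,0.043,0,0,0,0],[0,0,0,0,0,0,0]]'; python3 go.py .478 .13 .06 -1.607 1.05
```

```text
t: 12.9
tcp_pos: [0.4803, 0.1302, 0.1305]
tcp_rot: [1.615, 1.592, -0.921]
force: [-0.0, -0.3, -0.3]
opening: 0.0006
grip_force: 0.0
t 12.9 pos [0.48  0.13  0.131] F [-0.04  -0.348 -0.282] q [-0.323  0.676 -0.607  1.636  0.864  1.919 -1.157]
shift now [ 0.201 -0.005  0.122] turn [ 0.08  -0.234  0.174] shift in goal axes [ 0.203 -0.008  0.118] |d|mm 70.55525579293084
toolx [ 0.001  0.518 -0.855] tooly [ 1.    -0.02  -0.011] toolz [-0.023 -0.855 -0.518]
```

```bash
python3 -m creep '[[0.068,0,0.041,0,-0.6,0,0],[0.071,0,0.035,0,-0.6,0,0],[0.06,0,0.03,0,0,0,0],[0,0,0,0,0,0,0]]'; python3 go.py .474 .045 .055 -1.607 1.15
```

```text
t: 13.23
tcp_pos: [0.4802, 0.1306, 0.0637]
tcp_rot: [1.529, 1.509, -0.999]
force: [-0.8, -1.1, 0.4]
opening: 0.0004
grip_force: 0.0
t 13.23 pos [0.48  0.131 0.064] F [-0.763 -1.063  0.385] q [-0.401  0.845 -0.541  1.606  0.918  1.937 -1.253]
shift now [-0.091 -0.015  0.273] turn [ 0.104 -0.024  0.161] shift in goal axes [-0.09  -0.01   0.273] |d|mm 86.30290141908645
toolx [-0.001  0.411 -0.912] tooly [ 1.   -0.02 -0.01] toolz [-0.023 -0.911 -0.411]
```

```bash
python3 -m creep '[[-0.012,-0.004,0.055,0,0,0,0],[-0.022,-0.004,0.055,0,0,0,0],[-0.022,-0.004,0.055,0,0,0,0],[-0.022,-0.003,0.055,0,0,0,0],[-0.013,0,0.05,0,0,0,0],[0,0,0,0,0,0,0]]'; python3 go.py .474 .045 .055 -1.607 1.15; python3 - <<'E'
from plant import imaging
import cv2
i=imaging.get_image('scene')['img'];cv2.imwrite('pics/s2.png',cv2.resize(i[110:350,180:480],None,fx=2.4,fy=2.4))
E
```

```text
t: 13.73
tcp_pos: [0.4758, 0.0433, 0.0609]
tcp_rot: [1.535, 1.5, -0.995]
force: [0.5, -0.5, -0.5]
opening: 0.0003
grip_force: 0.0
t 13.73 pos [0.476 0.043 0.061] F [ 0.535 -0.47  -0.487] q [-0.288  0.758 -0.523  1.771  0.959  1.834 -1.246]
shift now [ 0.02  -0.006  0.003] turn [ 0.097 -0.023  0.067] shift in goal axes [ 0.02  -0.006  0.003] |d|mm 6.396528126810822
toolx [ 0.008  0.411 -0.912] tooly [ 1.    -0.025 -0.002] toolz [-0.023 -0.912 -0.411]
```

View pics/s2.png

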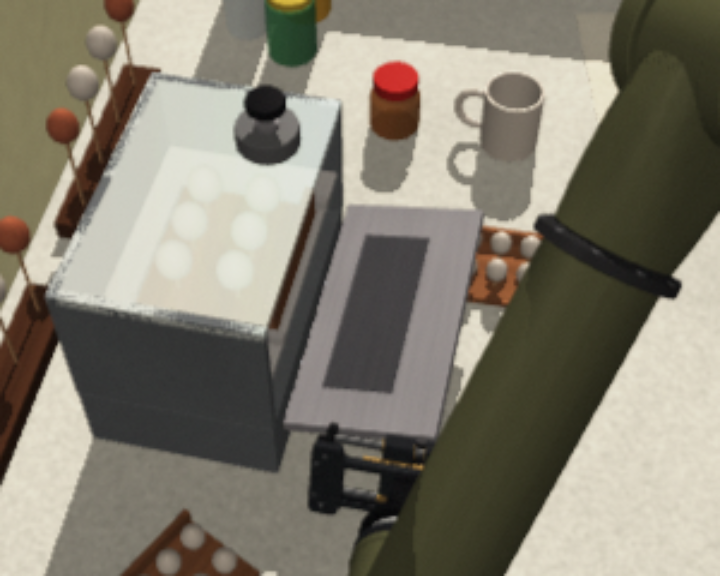

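The door is fully down and the tray's front is inside the cabinet. The fingers are under the door's left side, around crop (410,440). Lift.

```bash
python3 -m creep '[[0.012,0,-0.027,0,0,0,0],[-0.030,0,-0.0137,0,0,0,0],[-0.030,0,-0.0137,0,0,0,0],[-0.030,0.004,-0.0137,0,0,0,0]]'; python3 -m creep '[[-0.030,0.006,-0.0137,0,0,0,0],[-0.030,0.006,-0.0137,0,0,0,0],[-0.030,0.008,-0.0137,0,0,0,0]]'; python3 -m creep '[[-0.030,0.01,-0.0137,0,0,0,0],[-0.030,0.012,-0.0137,0,0,0,0],[-0.030,0.016,-0.0137,0,0,0,0]]'; python3 go.py .5 .053 .15 -1.607 1.15
```

```text
t: 14.12
tcp_pos: [0.4766, 0.0576, 0.0872]
tcp_rot: [1.531, 1.512, -0.99]
force: [2.2, 2.4, -8.0]
opening: 0.0005
grip_force: 3.5
t: 14.37
tcp_pos: [0.4828, 0.0567, 0.1173]
tcp_rot: [1.531, 1.51, -0.992]
force: [2.2, 4.4, -8.8]
opening: 0.0002
grip_force: 3.9
t: 14.62
tcp_pos: [0.4936, 0.0553, 0.1477]
tcp_rot: [1.53, 1.507, -0.996]
force: [-0.3, 2.7, -6.8]
opening: 0.0003
grip_force: 3.4
t 14.62 pos [0.494 0.055 0.148] F [-0.325  2.68  -6.767] q [-0.277  0.648 -0.546  1.712  0.949  1.929 -1.109]
shift now [-0.01   0.021  0.004] turn [ 0.117 -0.03   0.137] shift in goal axes [-0.01   0.022  0.003] |d|mm 7.1661319163601656
toolx [ 0.001  0.411 -0.911] tooly [ 1.    -0.02  -0.008] toolz [-0.021 -0.911 -0.411]
```

```bash
python3 -m creep '[[0.03,-0.05,0.014,0,0,0,0],[0.03,-0.05,-0.02,0,0,0,0],[0.035,0,-0.09,0,0,0,0],[0.035,0,-0.09,0,0,0,0],[0.035,0,-0.09,0,0,0,0],[-0.08,0,-0.04,0,0.5,0,0],[-0.08,0,-0.04,0,1,0,0],[-0.06,0,-0.06,0,1,0,0],[-0.06,0,-0.06,0,1,0,0],[-0.06,0,-0.06,0,1,0,0]]'; python3 -m creep '[[0,0,0,0,1,0,0],[0,0,0,0,1,0,0],[0,0,0,0,1,0,0],[0,0,0,0,1,0,0],[0,0,0,0,1,0,0],[0,0,0,0,1,0,0],[0,0,0,0,0.9,0,0]]'; python3 go.py .46 .03 .26 -1.607 0
```

```text
t: 15.45
tcp_pos: [0.4663, 0.1597, 0.269]
tcp_rot: [1.839, 1.804, -0.674]
force: [0.7, 0.1, 0.3]
opening: 0.0007
grip_force: 0.0
t: 16.03
tcp_pos: [0.4659, 0.1581, 0.2675]
tcp_rot: [2.245, 2.197, -0.014]
force: [-1.4, -0.8, -0.5]
opening: 0.0003
grip_force: 0.0
t 16.03 pos [0.466 0.158 0.268] F [-1.424 -0.847 -0.499] q [ 0.224 -0.009 -0.598  1.737 -0.001  1.42  -0.396]
shift now [-0.427 -0.01   0.028] turn [-0.057  0.067  0.145] shift in goal axes [-0.427 -0.004  0.025] |d|mm 128.43233355150366
toolx [ 0.022  1.    -0.007] tooly [ 1.    -0.022 -0.006] toolz [-0.006 -0.007 -1.   ]
```

```bash
python3 -m creep '[[-0.1,-0.01,0,0,0,0,0],[-0.1,-0.01,0,0,0,0,0],[-0.1,0,0,0,0,0,0],[-0.1,0,0,0,0,0,0],[0,0,0.1,0,0,0,0],[0,0,0.1,0,0,0,0],[0,0,0.1,0,0,0,0],[0,0,0,0,0,0,0]]'; python3 -m creep '[[0,0.033,0,0,0,0,0],[0,0.033,0,0,0,0,0],[0,0.033,0,0,0,0,0],[0,0.033,0,0,0,0,0]]'; python3 -m creep '[[0,0.033,-0.01,0,0,0,0],[0,0.033,-0.01,0,0,0,0],[0,0.033,-0.01,0,0,0,0],[0,0.033,-0.01,0,0,0,0]]'; python3 go.py .582 .035 .187 -1.607 0
```

```text
t: 16.7
tcp_pos: [0.4523, 0.0378, 0.1719]
tcp_rot: [-2.24, -2.193, 0.032]
force: [-0.9, -1.0, -0.7]
opening: 0.0002
grip_force: 0.0
t: 17.03
tcp_pos: [0.4877, 0.0395, 0.178]
tcp_rot: [-2.231, -2.188, 0.047]
force: [-56.3, -2.0, 45.1]
opening: 0.0006
grip_force: 28.6
t: 17.37
tcp_pos: [0.5243, 0.0404, 0.1942]
tcp_rot: [-2.228, -2.189, 0.052]
force: [-51.5, -1.0, 72.8]
opening: 0.0004
grip_force: 62.3
t 17.37 pos [0.524 0.04  0.194] F [-51.482  -1.025  72.832] q [ 0.312  0.131 -0.479  1.752  0.067  1.311 -0.201]
shift now [-0.014  0.193  0.017] turn [-0.357  0.119  0.187] shift in goal axes [-0.011  0.193  0.024] |d|mm 58.36988933986572
toolx [ 0.017  1.    -0.012] tooly [ 0.999 -0.018 -0.036] toolz [-0.036 -0.011 -0.999]
```

The tip is pressing on the door's end face, with too much force. I back off and look.

```bash
python3 -m creep '[[0,-0.05,0,0,0,0,0],[0,-0.08,-0.02,0,0,0,0],[0,-0.1,-0.05,0,0,0,0],[0,-0.05,0,0,0,0,0],[0,0,0,0,0,0,0]]'; python3 go.py .44 .035 .187 -1.607 0;  python3 - <<'E'
from plant import imaging
import cv2,numpy as np
i=imaging.get_image('scene')['img'];j=imaging.get_image('top')['img']
cv2.imwrite('pics/s3.png',np.hstack([cv2.resize(i[110:310,190:390],(400,400)),cv2.resize(j[120:320,250:450],(400,400))]))
E
```

```text
t: 17.78
tcp_pos: [0.4532, 0.0409, 0.2122]
tcp_rot: [2.239, 2.197, -0.012]
force: [-0.0, 0.2, 0.1]
opening: 0.0004
grip_force: 0.0
t 17.78 pos [0.453 0.041 0.212] F [-0.003  0.186  0.117] q [ 0.347 -0.076 -0.474  1.906 -0.028  1.307 -0.137]
shift now [-0.02  -0.043  0.084] turn [-0.025  0.085  0.173] shift in goal axes [-0.021 -0.043  0.084] |d|mm 29.0749723229823
toolx [ 0.019  1.    -0.008] tooly [ 1.    -0.019 -0.003] toolz [-0.003 -0.008 -1.   ]
```

View pics/s3.png

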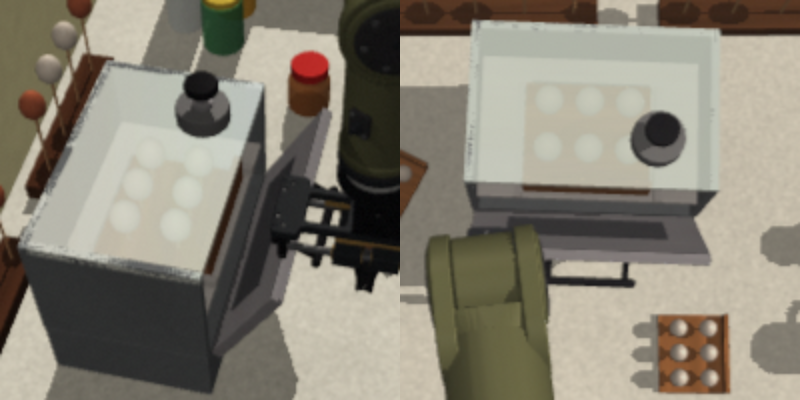

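The door is now at about 0.52 (edge corner at scene (355,165)) and the tray is home. The push had the gripper's wide side facing the door, so its linkage rode on the edge. I turn the gripper 90° and push with the narrow side.

```bash
python3 -m creep '[[0.03,-0.02,-0.08,0,0,-1,0],[0.03,-0.02,-0.08,0,0,-1,0],[0,0,0,0,0,-1,0],[0,0,0,0,0,-1,0],[0,0,0,0,0,-1,0],[0,0,0,0,0,-1,0],[0,0,0,0,0,-1,0],[0,0,0,0,0,-1,0]]'; python3 -m creep '[[0,0,0,0,0,-1,0],[0,0,0,0,0,-1,0],[0,0,0,0,0,-1,0],[0,0,0,0,0,-1,0],[0,0,0,0,0,-1,0],[0,0,0,0,0,-1,0],[0,0,0,0,0,-1,0],[0,0,0,0,0,-0.7,0],[0,0,0,0,0,0,0]]'; python3 go.py .49 .062 .185 -.036 0
```

```text
t: 18.55
tcp_pos: [0.4427, 0.0586, 0.2574]
tcp_rot: [-1.201, -2.899, 0.013]
force: [-0.9, -0.9, -0.1]
opening: 0.0003
grip_force: 0.0
t: 19.3
tcp_pos: [0.4426, 0.0587, 0.2573]
tcp_rot: [-0.029, -3.135, 0.01]
force: [0.5, -0.7, 0.3]
opening: 0.0003
grip_force: 0.0
t 19.3 pos [0.443 0.059 0.257] F [ 0.456 -0.666  0.289] q [ 0.235 -0.117 -0.393  1.853 -0.04   1.404  1.404]
shift now [-0.159  0.016  0.24 ] turn [-0.063 -0.061  0.174] shift in goal axes [-0.158  0.017  0.241] |d|mm 86.54312393965994
toolx [-1.     0.019  0.006] tooly [ 0.019  1.    -0.006] toolz [-0.006 -0.006 -1.   ]
```

```bash
python3 -m creep '[[-0.03,0,0.08,0,0,0,0],[-0.04,0,0.08,0,0,0,0],[-0.05,0,0.08,0,0,0,0],[-0.04,0,0,0,0,0,0],[-0.033,0,0,0,0,0,0],[-0.033,0,0,0,0,0,0],[0,0,0,0,0,0,0]]'; python3 -m creep '[[-0.033,0,0,0,0,0,0],[-0.033,0,0,0,0,0,0],[-0.033,0,0,0,0,0,0]]'; python3 -m creep '[[-0.033,0,0,0,0,0,0],[-0.033,0,0,0,0,0,0]]';  python3 go.py .587 .062 .185 -.036 0
```

```text
t: 19.88
tcp_pos: [0.511, 0.0568, 0.1853]
tcp_rot: [-0.034, -3.137, 0.009]
force: [-0.1, 0.2, -0.4]
opening: 0.0005
grip_force: 0.0
t: 20.13
tcp_pos: [0.5368, 0.0565, 0.1854]
tcp_rot: [-0.032, -3.131, 0.011]
force: [-7.7, 0.1, 5.2]
opening: 0.0002
grip_force: 3.9
t: 20.3
tcp_pos: [0.5573, 0.0561, 0.1853]
tcp_rot: [-0.032, -3.133, 0.011]
force: [-5.6, -0.4, 3.9]
opening: 0.0005
grip_force: 2.9
t 20.3 pos [0.557 0.056 0.185] F [-5.622 -0.396  3.94 ] q [ 0.207  0.183 -0.401  1.709  0.08   1.274  1.338]
shift now [-0.099  0.022  0.   ] turn [-0.073 -0.084  0.156] shift in goal axes [-0.098  0.023  0.001] |d|mm 30.288102253053005
toolx [-1.     0.02   0.008] tooly [ 0.02   1.    -0.007] toolz [-0.009 -0.007 -1.   ]
```

Low forces now. Continue to the shut position.

```bash
python3 -m creep '[[-0.033,0,0,0,0,0,0],[-0.033,0,0,0,0,0,0],[0,0,0,0,0,0,0]]'; python3 -m creep '[[-0.02,0,0,0,0,0,0],[0,0,0,0,0,0,0]]'; python3 -m creep '[[-0.01,0,0,0,0,0,0],[0,0,0,0,0,0,0]]'; python3 -m creep '[[-0.008,0,0,0,0,0,0],[0,0,0,0,0,0,0]]'
```

```text
t: 20.55
tcp_pos: [0.5793, 0.0555, 0.1847]
tcp_rot: [-0.033, -3.137, 0.01]
force: [-0.1, -0.5, 0.2]
opening: 0.0003
grip_force: 0.0
t: 20.72
tcp_pos: [0.5843, 0.0554, 0.1843]
tcp_rot: [-0.032, -3.136, 0.01]
force: [-1.1, -0.1, 0.7]
opening: 0.0002
grip_force: 0.2
t: 20.88
tcp_pos: [0.5868, 0.0553, 0.1842]
tcp_rot: [-0.032, -3.135, 0.01]
force: [-2.1, -0.2, 0.9]
opening: 0.0008
grip_force: 1.0
t: 21.05
tcp_pos: [0.5892, 0.0553, 0.1843]
tcp_rot: [-0.032, -3.135, 0.01]
force: [-2.4, 0.4, 2.0]
opening: 0.0005
grip_force: 1.3
```

```bash
python3 -m creep '[[-0.008,0,0,0,0,0,0],[0,0,0,0,0,0,0]]'; python3 -m creep '[[-0.006,0,0,0,0,0,0],[0,0,0,0,0,0,0]]'; python3 -m creep '[[-0.006,0,0,0,0,0,0],[0,0,0,0,0,0,0]]'
```

```text
t: 21.22
tcp_pos: [0.5917, 0.0551, 0.1842]
tcp_rot: [-0.032, -3.135, 0.01]
force: [-2.2, -0.1, 1.2]
opening: 0.0005
grip_force: 1.2
t: 21.38
tcp_pos: [0.5927, 0.0551, 0.1842]
tcp_rot: [-0.032, -3.133, 0.011]
force: [-6.6, -1.0, 3.9]
opening: 0.0006
grip_force: 2.8
t: 21.55
tcp_pos: [0.5926, 0.0551, 0.1841]
tcp_rot: [-0.032, -3.129, 0.011]
force: [-11.8, 0.1, 6.7]
opening: 0.0007
grip_force: 5.8
```

```bash
python3 -m creep '[[-0.012,0,0,0,0,0,0],[0,0,0,0,0,0,0]]'; python3 -m creep '[[0.05,0,0,0,0,0,0],[0.1,0,0,0,0,0,0],[0.1,0,-0.05,0,0,0,0],[0,0,-0.13,0,0,0,0],[0,0,-0.13,0,0,0,0],[0,0,-0.13,0,0,0,0],[0,0,-0.13,0,0,0,0],[0,0,0,0,0,0,0]]'; python3 go.py .666 -.141 .34 -.036 0; python3 - <<'E'
from plant import imaging
import cv2,numpy as np
i=imaging.get_image('scene')['img'];j=imaging.get_image('top')['img']
cv2.imwrite('pics/s4.png',np.hstack([cv2.resize(i[110:310,190:390],(400,400)),cv2.resize(j[120:320,250:450],(400,400))]))
E
```

```text
t: 21.72
tcp_pos: [0.5923, 0.0551, 0.1841]
tcp_rot: [-0.032, -3.12, 0.013]
force: [-23.8, -1.3, 13.2]
opening: 0.0009
grip_force: 11.8
t: 22.38
tcp_pos: [0.5285, 0.0581, 0.3643]
tcp_rot: [0.032, 3.132, -0.009]
force: [0.5, 0.0, 1.0]
opening: 0.0003
grip_force: 0.0
t 22.38 pos [0.529 0.058 0.364] F [0.492 0.012 1.001] q [ 0.224  0.048 -0.404  1.494  0.026  1.595  1.371]
shift now [-0.471 -0.654  0.089] turn [-0.057  0.095  0.153] shift in goal axes [-0.482 -0.647  0.081] |d|mm 243.175791293431
toolx [-1.     0.021 -0.009] tooly [ 0.021  1.    -0.006] toolz [ 0.009 -0.006 -1.   ]
```

View pics/s4.png

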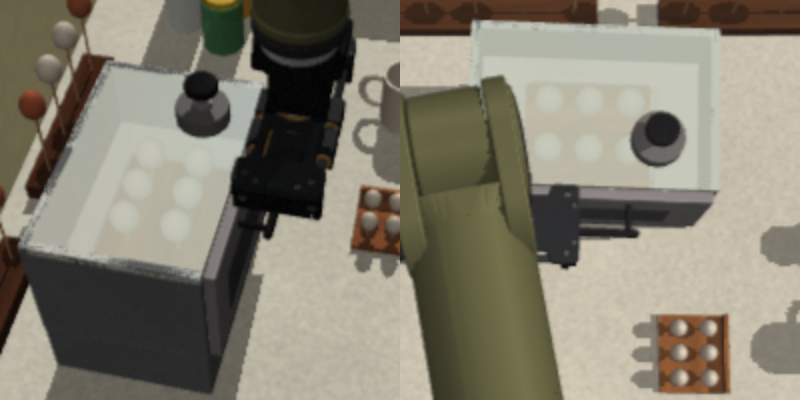

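The door looks flush and shut, and the contact x matches the shut face. Now the plunger.

```bash
python3 -m creep '[[-0.067,-0.094,0,0,0,0,0],[-0.067,-0.094,0,0,0,0,0],[-0.067,-0.094,0,0,0,0,0],[-0.067,-0.094,0,0,0,0,0],[-0.067,-0.094,0,0,0,0,0],[-0.067,-0.094,0,0,0,0,0],[-0.067,-0.088,0,0,0,0,0],[0,0,0,0,0,0,0]]'; python3 go.py .666 -.141 .305 -.036 0
python3 - <<'E'
from h import *
p=[.6118,-.064,-.0358]
for q in(0,.03): print(q,proj('top',T(p,(-.008-.125*np.sin(q)-.035*np.cos(q),-.055,.087+.125*np.cos(q)-.035*np.sin(q)))))
E
```

```text
t: 23.15
tcp_pos: [0.6629, -0.1493, 0.3505]
tcp_rot: [-0.046, -3.13, 0.016]
force: [-1.2, -1.2, -0.6]
opening: 0.0005
grip_force: 0.0
t 23.15 pos [ 0.663 -0.149  0.351] F [-1.203 -1.155 -0.569] q [ 0.358  0.387 -0.27   1.123  0.112  1.654  1.657]
shift now [-0.011  0.03   0.151] turn [-0.103 -0.11   0.065] shift in goal axes [-0.009  0.028  0.152] |d|mm 46.37341651868557
toolx [-1.     0.03   0.011] tooly [ 0.029  1.    -0.01 ] toolz [-0.011 -0.01  -1.   ]
0 [367.68423849 234.48672156]
0.03 [367.61262343 236.10605071]
```

```bash
python3 -m creep '[[-0.01,0.028,0.05,0,0,0,0],[0,0,0.05,0,0,0,0],[0,0,0.05,0,0,0,0],[0,0,0,0,0,0,0]]'; python3 -m creep '[[0,0,0.02,0,0,0,0],[0,0,0.02,0,0,0,0],[0,0,0.015,0,0,0,0],[0,0,0,0,0,0,0]]';  python3 -m creep '[[0,0,0.01,0,0,0,0],[0,0,0.007,0,0,0,0],[0,0,0,0,0,0,0]]'
```

```text
t: 23.48
tcp_pos: [0.6628, -0.1326, 0.3051]
tcp_rot: [-0.031, -3.127, 0.009]
force: [0.2, -0.1, -1.1]
opening: 0.0003
grip_force: 0.0
t: 23.82
tcp_pos: [0.6646, -0.1329, 0.2946]
tcp_rot: [-0.032, -3.136, 0.011]
force: [-0.2, 0.4, 4.1]
opening: 0.0004
grip_force: 1.8
t: 24.07
tcp_pos: [0.6646, -0.1329, 0.2902]
tcp_rot: [-0.032, -3.137, 0.011]
force: [-0.2, 0.8, 6.5]
opening: 0.0007
grip_force: 2.8
```

```bash
python3 -m creep '[[0,0,0.012,0,0,0,0],[0,0,0.012,0,0,0,0],[0,0,0,0,0,0,0]]';  python3 -m creep '[[0,0,0.01,0,0,0,0],[0,0,0,0,0,0,0]]'; python3 -m creep '[[0,0,0.008,0,0,0,0],[0,0,0,0,0,0,0],[0,0,0,0,0,0,0]]'
```

```text
t: 24.32
tcp_pos: [0.6646, -0.1329, 0.2847]
tcp_rot: [-0.032, -3.138, 0.011]
force: [-1.6, 0.4, 8.9]
opening: 0.0004
grip_force: 4.1
t: 24.48
tcp_pos: [0.6647, -0.1329, 0.2843]
tcp_rot: [-0.032, -3.14, 0.012]
force: [-5.2, 0.3, 18.1]
opening: 0.0005
grip_force: 9.0
t: 24.73
tcp_pos: [0.6647, -0.1329, 0.2842]
tcp_rot: [0.032, 3.141, -0.013]
force: [-7.6, 0.2, 25.1]
opening: 0.0004
grip_force: 12.1
```

The plunger is on its stop (z 0.284). I release it and retreat, then check.

```bash
python3 -m creep '[[0,0,-0.03,0,0,0,0],[0,0,-0.08,0,0,0,0],[0,0,-0.1,0,0,0,0],[0,0,-0.1,0,0,0,0],[0.1,0.08,0,0,0,0,0],[0.1,0.08,0,0,0,0,0],[0.08,0.1,0,0,0,0,0],[0.06,0.12,0,0,0,0,0],[0,0.13,0,0,0,0,0],[0,0.13,0,0,0,0,0]]'; python3 -m creep '[[0,0.13,0,0,0,0,0],[0,0.13,0,0,0,0,0],[0,0.13,0,0,0,0,0],[0,0.13,0,0,0,0,0],[0,0.1,0,0,0,0,0],[0,0,0,0,0,0,0],[0,0,0,0,0,0,0],[0,0,0,0,0,0,0]]'; python3 - <<'E'
from plant import imaging
import cv2,numpy as np
i=imaging.get_image('scene')['img'];j=imaging.get_image('top')['img']
cv2.imwrite('pics/s5.png',np.hstack([cv2.resize(i[110:310,190:430],(400,333)),cv2.resize(j[110:310,270:510],(400,333))]))
E
```

```text
t: 25.57
tcp_pos: [0.5655, 0.0627, 0.3695]
tcp_rot: [-0.034, -3.136, 0.012]
force: [1.1, 0.2, 0.7]
opening: 0.0004
grip_force: 0.0
t: 26.23
tcp_pos: [0.5706, 0.2468, 0.3672]
tcp_rot: [-0.033, -3.134, 0.012]
force: [0.9, -0.9, -0.0]
opening: 0.0005
grip_force: 0.0
```

View pics/s5.png

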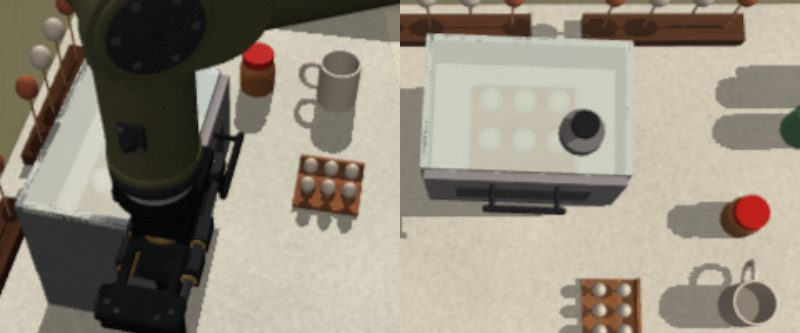

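The final view shows the door flush, with its handle at the predicted shut position (369,237). The tray is home, the plunger head is up at (385,184), and jar_b and the mug are untouched. Handing in.

```bash
python3 -c "
from plant import ctrl
print(ctrl.close_job())"
```

```text
the job is handed in; nothing more can be done
None
```

The job is handed in at about 26 s: door pulled down to its stop, tray pushed home, door shut and plunger pressed and released, in that order, with the jars and mug not touched; on the first try at shutting the door the gripper's linkage apparently rode on the edge, reading up to about 89 N at the wrist (under 120 N but possibly over the 40 N limit on the gripper's body), so I backed off, turned the gripper and shut it gently, and the judge's result wasn't shown.

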